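# Put the hand rake away in the roll-top tool store

### The arm

A 6-joint arm with a two-finger parallel gripper is mounted at the origin on the work surface. World frame = base frame: x ahead of the robot, y to its left, z up, the work surface at z = 0. Lengths are in m, angles in rad, forces in N, time in s.
With the tool pointing down it reaches from about 0.35 to 0.875 m from the base axis. Payload 4.2 kg.
Tool frame: the origin (TCP) lies midway between the tips of the shut fingers; the grasp point (between the pads) lies 19 mm behind it; x points along the fingers, y is the direction in which the jaws open and shut, and the axes are right-handed (so a half turn about x gives the same grasp; the last joint's range is limited). The gripper opens to 85 mm and grips with 20 to 120 N. Pads are 22 mm wide; open, the fingers measure 114 mm over their backs; the gripper's body (76 mm by 85 mm) begins 54 mm behind the grasp point. The pads swing forward as they close: fully open they stand 13 mm farther back than shut.
Start: joints at [-1.056, 0.385, 0.008, 0, -1.194, -0.259], TCP at [0.158, -0.605, 0.231] pointing down, gripper open.
Joint ranges: [-3.14, 3.14], [-1.21, 2.06], [-1.07, 1.41], [-3.16, 2.05], [-2.99, -0.16], [-3.1, 3.1]. Speed limits (rad/s): [2.79, 2.79, 3.14, 3.14, 3.14, 3.14].

### API

Orientations are given as a unit quaternion [w, x, y, z].
In Python, from plant import * gives the robot as it stands. Calls block until the motion is done:
- goto(position, orientation): joint-space move of the TCP to a pose.
- move_straight(position, orientation=None, feed=0.15): straight line of the TCP; orientation=None keeps the orientation; feed is the mean speed in m/s.
- move_joints(angles): joint-space move.
- set_gripper(opening, grasp_force=None): finger opening in m; grasp_force is the grip in N (None keeps the last); returns when the fingers have stopped.
- hold(seconds).
- solve_ik(position, orientation): joint angles nearest the present ones, or None.
- camera(name): name is "scene" or "side" or "wrist"; returns (picture, depth): 480x640x3 uint8, red, green, blue; 480x640 float32, m along the optical axis (not along the pixel's ray), 0 where there is no reading.
- camera_params(name): a dict with "fov_y" (degrees; the focal length in pixels is half the picture's height over the tangent of half this angle, whatever the lens; pixels are square), "cx", "cy" (the principal point, pixels), "R" (3x3) and "t" (3): a world point X has camera coordinates R X + t; the wrist camera has in their place "T_tool_cam" (4x4, takes a point from camera to tool coordinates, whose origin is the TCP and whose axes are the tool frame's). Camera axes: x right, y down, z forward; pixel columns grow to the right and rows downward; lengths in m; the calibration is good to about 2 mm. The wrist camera is an equidistant fisheye: a pixel r from the principal point sees the ray r / f radians off the axis. A picture is of the moment at which its call begins: read the wrist's pose just before it. camera_params takes no time and is no camera call.
A pose or a line that the arm cannot do raises Unreachable and nothing moves.
- close_job(): hands the job in, once; it reports no verdict.
Readings, each from a call of its own:
- get_clock(): time.
- get_joint_positions(): joint angles.
- get_joint_vel(): joint speeds.
- get_tau(): joint torques, N m.
- get_tool_pos(): TCP position.
- get_ee_rot(): TCP orientation.
- get_force(): force on the tool from outside, world axes, zero at the start.
- get_wrist_torque(): the same for the moment, N m.
- get_gripper_width(): finger opening in m.
Only numpy, scipy, OpenCV 4.12 (cv2) and the standard library are available. Lean on these libraries where they do the work, as an engineer would, in place of code of your own. Each camera call takes 0.05 s, during which the arm holds its last target. There are 200 camera calls.

### The job

Put the hand rake away for the night: roll the tool store's slatted cover right back, lay the rake flat in the bamboo tray inside, wholly within the tray, let go of it and roll the cover fully shut again. Last of all, with the store shut, snap the wall toggle down to put the bench lamp out. Leave the pot and the spray bottle standing where they are.

Things in the scene. Friction and masses are not known exactly. Their poses are not given: they have to be found in the camera images.
- store: fixed plywood roll-top tool store, a half drum on its flat side: 336 mm deep (x), 300 wide (y), 188 high. Origin: centre of the underside, on the tiles; -x is the front, z normal to the tiles. Side cheeks 12 mm thick, radius 168 mm about track_axis, 276 mm between them. Fixed rear hood from 96 to 180 degrees (about track_axis, from the front up over the top), outer radius 162 mm
- track_axis (a point): axis of the cover's circular track: 20 mm above the store's underside, midway between the cheeks; same axes as the store (the cover turns about y). The tiled bench top on which store, rake, pot and bottle stand slopes 5 degrees, low edge towards the robot, so they all lean with it
- tray_mid (a point): centre of the inner floor of the fixed bamboo tray inside the store; same axes as the store. It lies 10 mm in front of the track axis and 20 mm above the store's underside. Inside 242 x 242 mm, rim 11 mm high, 4 mm thick
- cover (a joint): tambour cover of wooden slats (270 mm wide, 8 mm thick, at radius 150 mm) running round track_axis: 0 rad = shut, lower edge down at the front; grows as it rolls up and back under the hood; stop at 1.34 rad = fully open, lower edge then 39 mm in front of the axis and 145 mm above it. It stays where it is left; 2 to 5 N at the handle moves it
- cover_handle (a point): middle of the cover's steel bar handle: round, 14 mm thick, 170 mm long, along the store's y, on two posts 156 mm apart. Centre 192 mm from track_axis, at 0.292 rad above the front when shut, and higher by the joint value when rolled up; 38 mm from the bar's centre to the outer faces of the slats
- rake_grip (a point): hand rake (loose, about 200 g, 200 mm long), lying tines down. This point is on the axis of its round wooden handle (30 mm thick), 88 mm from the butt end and 25 mm above the surface on which it lies, near its centre of mass. x runs along the rake to the tines, z up from the surface. The handle axis rises 8 degrees towards the tines
- rake_butt (a point): centre of the rounded butt end of the rake's handle, 15 mm inside the end, 73 mm behind rake_grip
- rake_tip (a point): tip of the middle one of the three steel tines, 108 mm ahead of rake_grip; the tine head is 75 mm wide
- toggle (a joint): steel bat of the grey wall switch: 0 rad = up, 25 degrees above level, lamp on; 0.87 rad = down, 25 degrees below level, lamp off. Over-centre spring: it pushes away from the middle (0.44 rad) to either end; about 3 N near the tip to move it
- toggle_pivot (a point): pivot of the bat, 46 mm out from the face of the wall, on the front of the grey switch box (86 mm wide, 110 mm high, 38 mm deep). The wall runs along world x on the robot's left; the bat points out of it to world -y and swings up and down about x. Top of the wall: 278 mm above the work surface
- toggle_tip (a point): end of the bat's axis, 56 mm from the pivot; the bat is 17 mm thick there (round), 11 mm near the pivot
- pot: terracotta pot, loose, 98 mm across at the rim, 85 mm high, origin under its centre: a bystander
- spray: yellow spray bottle with white trigger head, loose, 70 mm across, 180 mm high, origin under its centre: a bystander

How it is judged:
On the way, in this order (a step that is already met when the one before it is completed fails the run):
1. the cover is rolled right back (within 0.14 rad of its stop) (value of joint cover above 1.2 rad), for 0.2 s.
2. the rake lies in the tray, let go, and the store is still open (contact force between the fingers and rake below 0.1 N and linear speed of rake below 0.03 m/s and value of joint cover above 0.6 rad and value of joint toggle below 0.3 rad and z of each of rake_grip, rake_butt, rake_tip in the frame of tray_mid below 0.05 m and x of rake_butt in the frame of tray_mid between -0.13 and 0.13 m and y of rake_butt in the frame of tray_mid between -0.13 and 0.13 m and x of rake_tip in the frame of tray_mid between -0.13 and 0.13 m and y of rake_tip in the frame of tray_mid between -0.13 and 0.13 m), for 0.3 s.
3. the cover is rolled fully shut over the rake, the lamp still on (value of joint cover below 0.06 rad and value of joint toggle below 0.3 rad and z of each of rake_grip, rake_butt, rake_tip in the frame of tray_mid below 0.05 m and x of rake_butt in the frame of tray_mid between -0.13 and 0.13 m and y of rake_butt in the frame of tray_mid between -0.13 and 0.13 m and x of rake_tip in the frame of tray_mid between -0.13 and 0.13 m and y of rake_tip in the frame of tray_mid between -0.13 and 0.13 m), for 0.2 s.
4. the toggle is snapped down with the store shut (value of joint toggle above 0.75 rad and value of joint cover below 0.06 rad), for 0.2 s.
At the end, for the whole second after the job is handed in: Rake lies still in the tray: butt, grip and tine tip within 130 mm of tray_mid along its x and y, under 50 mm above its floor. Cover within 0.06 rad (9 mm) of shut. Toggle down (over 0.75 rad). Pot and bottle upright, moved under 30 mm (all of step 4 and z of each of rake_grip, rake_butt, rake_tip in the frame of tray_mid below 0.05 m and x of rake_butt in the frame of tray_mid between -0.13 and 0.13 m and y of rake_butt in the frame of tray_mid between -0.13 and 0.13 m and x of rake_tip in the frame of tray_mid between -0.13 and 0.13 m and y of rake_tip in the frame of tray_mid between -0.13 and 0.13 m and linear speed of rake below 0.02 m/s and angle between each of pot, spray's own z axis and vertical below 0.25 rad); the robot touches nothing.
It fails at once if the pot is moved more than 30 mm or tipped (distance of pot from where it was at the start of the episode above 0.03 m or angle between pot's own z axis and vertical above 0.35 rad).
It fails at once if the spray bottle is moved more than 30 mm or tipped (distance of spray from where it was at the start of the episode above 0.03 m or angle between spray's own z axis and vertical above 0.35 rad).
It also fails if it takes over 72 s, if anything falls off the work surface, if the arm or the gripper's body presses on something with over 40 N, if the wrist force passes 120 N, or if a joint passes its speed limit or range.

## Working session

There is one attempt and no reset: what is moved stays moved. The work goes in short steps, each a Python script; the robot and the scene stay as the last script left them, time stands still between calls to the robot, and variables do not carry over. Pictures are saved under pics/ and viewed, about 8 in all and at most 12, crops included, and the job is handed in when it is done.

```bash
mkdir -p pics; ls
python3 - <<'E'
from plant import *
import cv2,numpy as np
for n in("scene","side"):
    p,d=camera(n); cv2.imwrite(f"pics/{n}0.png",p[:,:,::-1]); np.savez(f"pics/{n}0.npz",p=p,d=d)
    c=camera_params(n); print(n,c, (d>0).mean())
print(camera_params("wrist"))
print(get_ee_rot(),get_clock())
E
```

```text
pics
scene {'fov_y': 51.37723557628925, 'cx': 314.3589446526672, 'cy': 237.28979298395825, 'R': array([[ 0.29790826,  0.95457101,  0.0066978 ],
       [ 0.91280539, -0.28280651, -0.29462993],
       [-0.27935101,  0.09388648, -0.95558796]]), 't': array([-0.28740224, -0.46617211,  1.26790795])} 0.9960807291666667
side {'fov_y': 42.15627925416208, 'cx': 330.0497269415625, 'cy': 241.14216417846026, 'R': array([[-0.9204106 ,  0.39093564, -0.00369561],
       [ 0.3725657 ,  0.87421754, -0.31134946],
       [-0.11848684, -0.2879462 , -0.9502883 ]]), 't': array([ 0.45637853, -0.28304682,  1.46202824])} 0.9960611979166667
{'fov_y': 65.70646984690485, 'cx': 320.86214691053186, 'cy': 240.79567184383225, 'T_tool_cam': array([[-9.91174075e-05, -3.17697244e-01,  9.48192202e-01,
        -1.42137516e-01],
       [ 9.99999683e-01,  7.17381856e-04,  3.44895912e-04,
         3.47220458e-04],
       [-7.89788362e-04,  9.48191936e-01,  3.17697072e-01,
        -8.12933071e-02],
       [ 0.00000000e+00,  0.00000000e+00,  0.00000000e+00,
         1.00000000e+00]])}
[ 0.70122044 -0.08944438  0.7014624   0.09077498] 0.1
```

View pics/scene0.png

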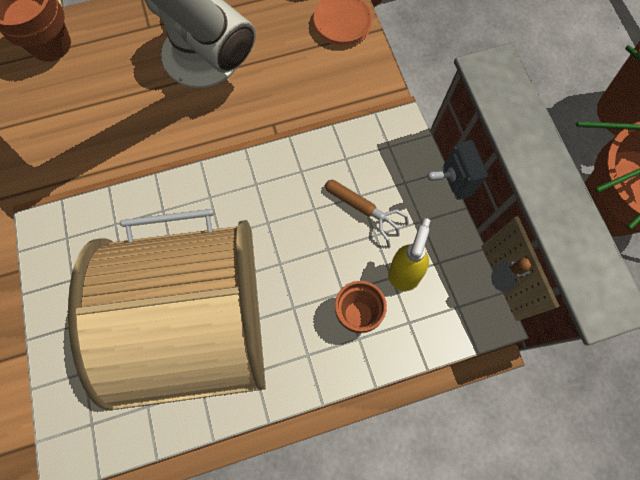

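View pics/side0.png

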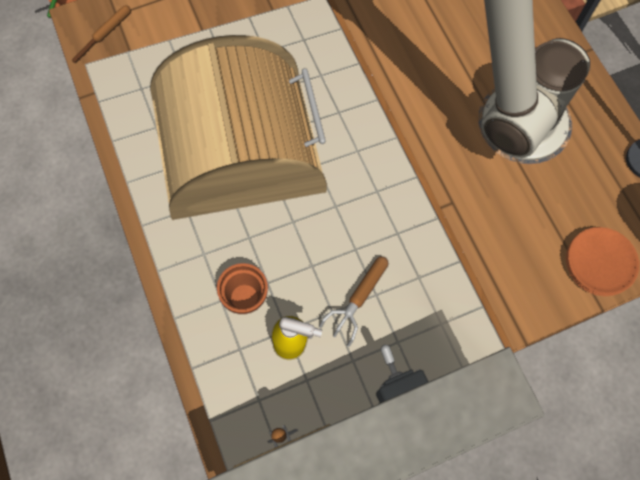

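```bash
cat > h.py <<'E'
import numpy as np,cv2
def cloud(c,d):
    f=240/np.tan(np.radians(c["fov_y"])/2); v,u=np.mgrid[:480,:640]
    X=np.stack([(u-c["cx"])/f*d,(v-c["cy"])/f*d,d],-1)
    return (X-c["t"])@c["R"]
def proj(c,P):
    f=240/np.tan(np.radians(c["fov_y"])/2); q=np.atleast_2d(P)@c["R"].T+c["t"]
    return q[:,:2]/q[:,2:]*f+[c["cx"],c["cy"]]
E
python3 - <<'E'
from plant import *
from h import *
np.set_printoptions(precision=4,suppress=True)
for n in("scene","side"):
    z=np.load(f"pics/{n}0.npz"); p,d=z["p"],z["d"]; W=cloud(camera_params(n),d)
    hsv=cv2.cvtColor(p,cv2.COLOR_RGB2HSV)
    # tile plane
    poly={"scene":[(245,180),(410,115),(425,180),(330,260),(270,240)],"side":[(200,225),(330,215),(340,270),(290,260),(215,270)]}[n]
    m=np.zeros((480,640),np.uint8); cv2.fillPoly(m,[np.array(poly)],1)
    m&=(hsv[...,1]<60).astype(np.uint8)
    P=W[m>0]; 
    for _ in range(6):
        c=np.median(P,0) if 0 else P.mean(0); nn=np.linalg.svd(P-c,full_matrices=False)[2][2]; nn*=np.sign(nn[2])
        r=(P-c)@nn; P=P[abs(r)<max(.003,1.5*r.std())]
    print(n,"plane n",nn,"d",nn@c,"std",r.std(),len(P),"tilt",np.degrees(np.arccos(nn[2])))
    H=W@nn-nn@c
    np.savez(f"pics/{n}W.npz",W=W,H=H,hsv=hsv,n=nn,c=c)
    # handle brown
    box={"scene":(315,170,420,260),"side":(315,250,395,350)}[n]
    b=np.zeros((480,640),bool); b[box[1]:box[3],box[0]:box[2]]=1
    br=b&(hsv[...,1]>110)&((hsv[...,0]<16))&(H<.06)&(H>.003)
    Q=W[br]; print("rake wood",len(Q),Q.mean(0),"H max",H[br].max()); 
    a=np.linalg.svd((Q-Q.mean(0)))[2][0]; t=(Q-Q.mean(0))@a; print(a,Q.mean(0)+a*t.min(),Q.mean(0)+a*t.max())
    st=b&(H>.006)&(H<.06)&(hsv[...,1]<80); S=W[st]; print("steel",len(S),S.mean(0),S.min(0),S.max(0))
    # yellow, pot
    y=(hsv[...,0]>20)&(hsv[...,0]<34)&(hsv[...,1]>180); Q=W[y];print("spray",Q.mean(0),len(Q))
    # toggle
    box={"scene":(425,168,448,184),"side":(380,344,400,376)}[n]
    b=np.zeros((480,640),bool); b[box[1]:box[3],box[0]:box[2]]=1
    t=b&(H>.06)&(hsv[...,2]>110); Q=W[t]; print("toggle",len(Q),Q.mean(0),Q[Q[:,1].argmin()],Q[Q[:,1].argmax()],Q.min(0),Q.max(0))
    # store handle
    box={"scene":(118,206,218,245),"side":(285,65,328,150)}[n]
    b=np.zeros((480,640),bool); b[box[1]:box[3],box[0]:box[2]]=1
    t=b&(H>.05)&(hsv[...,1]<50); Q=W[t]; c0=Q.mean(0)
    for _ in range(8):
        a=np.linalg.svd(Q-c0)[2][0]; r=np.linalg.norm((Q-c0)-((Q-c0)@a)[:,None]*a,axis=1); Q=Q[r<max(.009,r.std()*2.)]; c0=Q.mean(0)
    s=(Q-c0)@a; print("bar",len(Q),a,c0+a*(s.min()+s.max())/2,"len",np.ptp(s),"H",(c0-c)@nn)
E
```

```text
scene plane n [-0.0871  0.0001  0.9962] d -0.00551706268451422 std 0.0014548755303169158 12111 tilt 4.994591187185356
rake wood 635 [0.5072 0.2223 0.0728] H max 0.04657331283838154
[0.8057 0.5573 0.2007] [0.4542 0.1857 0.0596] [0.5552 0.2555 0.0847]
steel 430 [0.5801 0.2748 0.0784] [0.4495 0.1663 0.043 ] [0.6373 0.3282 0.0921]
spray [0.7061 0.2655 0.1505] 1030
toggle 92 [0.5463 0.3833 0.1661] [0.5443 0.3679 0.1698] [0.5388 0.399  0.1572] [0.5374 0.3679 0.1567] [0.5531 0.399  0.1734]
bar 384 [0.1737 0.9847 0.0168] [ 0.4737 -0.1498  0.1581] len 0.10644887211323992 H 0.12172004023819886
side plane n [-0.0897 -0.0041  0.996 ] d -0.00912113336400586 std 0.001568603142333414 3970 tilt 5.14969607794642
rake wood 680 [0.5058 0.2267 0.072 ] H max 0.05008145866846074
[0.8055 0.557  0.202 ] [0.4546 0.1913 0.0592] [0.5528 0.2592 0.0838]
steel 518 [0.5694 0.2725 0.0753] [0.4475 0.1344 0.038 ] [0.6331 0.3516 0.0918]
spray [0.7054 0.2959 0.1628] 685
toggle 160 [0.5464 0.3854 0.1708] [0.5468 0.3681 0.1655] [0.6987 0.49   1.3029] [0.5363 0.3681 0.1523] [0.6987 0.49   1.3029]
bar 289 [0.1753 0.9844 0.0173] [ 0.4719 -0.1431  0.1568] len 0.10809501831779328 H 0.123587224703036
```

Run:
```python
from plant import *
from h import *
from scipy.optimize import least_squares
np.set_printoptions(precision=4,suppress=True)
n=np.array([-np.sin(np.radians(5)),0,np.cos(np.radians(5))])
for nm in("scene","side"):
    z=np.load(f"pics/{nm}W.npz"); W=z["W"];hsv=z["hsv"]; d=n@z["c"]; H=W@n-d; print(nm,"d",d)
    yw=np.radians(-10.05); x=np.array([np.cos(yw),np.sin(yw),0]); x-=n*(x@n); x/=np.linalg.norm(x); y=np.cross(n,x)
    L=np.stack([W@x,W@y,H],-1)
    box={"scene":(65,200,275,415),"side":(145,30,330,220)}[nm]
    b=np.zeros((480,640),bool); b[box[1]:box[3],box[0]:box[2]]=1
    m=b&(H>.03)&(H<.25); 
    w=m&(hsv[...,1]>55); P=L[w]
    print("y hist ext",np.percentile(P[:,1],[.2,1,99,99.8]),"H",np.percentile(P[:,2],[98,99.8]))
    yc0=(np.percentile(P[:,1],.5)+np.percentile(P[:,1],99.5))/2
    Q=P[abs(P[:,1]-yc0)<.12]
    # hood: radius 162, angles>100deg
    cx=np.median(P[:,0])
    for _ in range(15):
        ang=np.arctan2(Q[:,2]-.02,-(Q[:,0]-cx)); s=Q[(ang>np.radians(100))&(ang<np.radians(160))]
        r=least_squares(lambda p:np.hypot(s[:,0]-p[0],s[:,2]-.02)-.162,[cx],loss="soft_l1",f_scale=.002); cx=r.x[0]
    r2=least_squares(lambda p:np.hypot(s[:,0]-p[0],s[:,2]-p[1])-.162,[cx,.02],loss="soft_l1",f_scale=.002)
    print("cx",cx,"free",r2.x,"rms",np.std(r2.fun),len(s))
    # bar: points with radius 175..205 
    R=np.hypot(L[...,0]-cx,L[...,2]-.02); g=b&(R>.182)&(R<.206)&(hsv[...,1]<60)&(H>.05)&(L[...,0]<cx); B=L[g]
    print("bar",len(B),np.median(B,0),B[:,1].min(),B[:,1].max(),"r",np.percentile(R[g],[5,50,95]),"ang",np.median(np.arctan2(B[:,2]-.02,cx-B[:,0])), "slope",np.polyfit(B[:,1],B[:,0],1)[0])
    yc=(B[:,1].min()+B[:,1].max())/2
    print("origin world",x*cx+y*yc+n*d, "yc",yc)
    # slat lower edge: min angle of slats at r 140-156 
    g=b&(R>.146)&(R<.158)&(abs(L[...,1]-yc)<.12)&(L[...,0]<cx); a=np.arctan2(L[g][:,2]-.02,cx-L[g][:,0]); print("slat ang",np.percentile(a,[0,1,5,50]))
```

```text
scene d -0.005587214109254764
y hist ext [-0.2112 -0.2085  0.0884  0.0886] H [0.1864 0.1887]
cx 0.6678535995474869 free [0.6678 0.0201] rms 0.0013321575818933938 11681
bar 675 [ 0.505  -0.0619  0.1221] -0.15234420768115434 0.028689610086110214 r [0.1859 0.1926 0.1985] ang 0.5573449788611019 slope -0.003146019582051502
origin world [ 0.6447 -0.1778  0.0508] yc -0.061827298797522065
slat ang [0.3002 0.3206 0.6247 1.2242]
side d -0.007200499111752053
y hist ext [-0.2114 -0.2075  0.09    0.0908] H [0.1867 0.1898]
cx 0.6666949879143184 free [0.6663 0.0204] rms 0.001713289654470667 6304
bar 523 [ 0.5017 -0.0566  0.1223] -0.1512222496296745 0.030038864117973758 r [0.1868 0.1948 0.1996] ang 0.5541259015979868 slope -0.003450643142563733
origin world [ 0.6439 -0.1764  0.0491] yc -0.06059169275585038
slat ang [0.2789 0.321  0.4483 1.1114]
```

```bash
cat >> h.py <<'E'
from scipy.spatial.transform import Rotation as Ro
a5=np.radians(5); N=np.array([-np.sin(a5),0,np.cos(a5)]); D=-.0064
def frame(yaw):
    x=np.array([np.cos(yaw),np.sin(yaw),0]); x-=N*(x@N)  # x,y,N axes as columns
    x/=np.linalg.norm(x); return np.stack([x,np.cross(N,x),N],1)
S=frame(np.radians(-9.9)); O=np.array([.6443,-.1773,.0500])   # store
sw=lambda p:O+S@np.array(p,float)
def quat(tx,ty):  # tool axes given in world
    tz=np.cross(tx,ty); q=Ro.from_matrix(np.stack([tx,ty,tz],1)).as_quat(); return list(q[[3,0,1,2]])
def sq(phi,s=1):  # tool dipping phi(deg) in the store's x-z plane, jaws in that plane
    c,k=np.cos(np.radians(phi)),np.sin(np.radians(phi)); return quat(S@[c,0,-k],s*(S@[k,0,c]))
def tx(q): return Ro.from_quat([q[1],q[2],q[3],q[0]]).as_matrix()[:,0]
def bar(th,s=1,back=0.,lo=50):  # TCP pose gripping the bar at angle th (rad, =0.292+joint)
    q=sq(lo+(90-lo)*(th-.292)/1.31,s); p=sw([-.192*np.cos(th),0,.02+.192*np.sin(th)])
    return list(p+tx(q)*(.019-back)),q
RK=frame(np.radians(34.66)); G=np.array([.527,.2385]); G=np.array([*G,(D-N[:2]@G+.025)/N[2]])
def rakeq(s=1): return quat(-N,-s*RK[:,1])   # s=1: tool z=+-rake x
E
python3 - <<'E'
from plant import *
from h import *
np.set_printoptions(precision=3,suppress=True)
print(G)
for s in(1,-1):
  for lo in(40,50,65):
    print("bar",s,lo,[None if (j:=solve_ik(*bar(t,s,b,lo))) is None else np.round(j,2).tolist() for t,b in((.53,.08),(.28,0),(.53,0),(1.,0),(1.6,0),(1.6,.08))])
  q=rakeq(s); print("rake",s,"tz.rx",np.cross(-N,-s*RK[:,1])@RK[:,0],solve_ik(list(G-.019*N),q))
  for phi in(65,70,80):
    print("place",s,phi,solve_ik(list(sw([-.075,-.010,.061])+.019*tx(sq(phi,s))),sq(phi,s)))
  k=np.radians(20);t=np.array([0,np.sin(k),-np.cos(k)]); print("toggle",s,solve_ik([.5455,.378,.128],quat(t,np.array([s,0,0.]))))
z=np.load("pics/sceneW.npz");W=z["W"];H=z["H"];print("spray head",np.percentile(W[(H>.13)&(H<.2)&(W[...,1]>.2)&(W[...,1]<.35)&(W[...,0]>.5)],[0,50,100],axis=0))
E
```

```text
[0.527 0.238 0.065]
bar 1 40 [None, [-0.8, 0.3, -0.8, -2.17, -0.63, -0.49], None, [0.04, 0.1, -0.64, 0.24, -0.37, 2.73], [-0.03, 0.39, 0.04, -0.0, -1.14, 3.0], [-0.03, 0.34, 0.17, -0.0, -1.31, 3.0]]
bar 1 50 [None, [-0.41, 0.18, -0.61, -1.56, -0.18, -1.42], None, [0.03, 0.12, -0.55, 0.14, -0.51, 2.82], [-0.03, 0.39, 0.04, -0.0, -1.14, 3.0], [-0.03, 0.34, 0.17, -0.0, -1.31, 3.0]]
bar 1 65 [[0.09, -0.07, -0.78, 0.24, -0.43, 2.68], None, None, [0.02, 0.16, -0.44, 0.06, -0.69, 2.9], [-0.03, 0.39, 0.04, -0.0, -1.14, 3.0], [-0.03, 0.34, 0.17, -0.0, -1.31, 3.0]]
rake 1 tz.rx -1.0 [ 0.733  0.475 -0.425  0.102 -0.608  1.363]
place 1 65 None
place 1 70 None
place 1 80 [-0.013  0.381 -0.473  0.06  -0.458  2.929]
toggle 1 [ 0.717  0.467 -0.054 -0.351 -0.847  2.632]
bar -1 40 [None, [-0.8, 0.3, -0.8, -2.17, -0.63, 2.65], None, [0.04, 0.1, -0.64, 0.24, -0.37, -0.42], [-0.03, 0.39, 0.04, -0.0, -1.14, -0.14], [-0.03, 0.34, 0.17, -0.0, -1.31, -0.14]]
bar -1 50 [None, [-0.41, 0.18, -0.61, -1.56, -0.18, 1.72], None, [0.03, 0.12, -0.55, 0.14, -0.51, -0.32], [-0.03, 0.39, 0.04, -0.0, -1.14, -0.14], [-0.03, 0.34, 0.17, -0.0, -1.31, -0.14]]
bar -1 65 [[0.09, -0.07, -0.78, 0.24, -0.43, -0.46], None, None, [0.02, 0.16, -0.44, 0.06, -0.69, -0.24], [-0.03, 0.39, 0.04, -0.0, -1.14, -0.14], [-0.03, 0.34, 0.17, -0.0, -1.31, -0.14]]
rake -1 tz.rx 1.0 [ 0.733  0.475 -0.425  0.102 -0.608 -1.779]
place -1 65 None
place -1 70 None
place -1 80 [-0.013  0.381 -0.473  0.06  -0.458 -0.213]
toggle -1 [ 0.717  0.467 -0.054 -0.351 -0.847 -0.509]
spray head [[0.641 0.257 0.184]
 [0.685 0.279 0.23 ]
 [0.711 0.316 0.239]]
```

Run:
```python
from plant import *
from h import *
f=lambda j:None if j is None else np.round(j,2).tolist()
for lo in(75,80,85,90):
    print(lo,[f(solve_ik(*bar(t,-1,b,lo))) for t,b in((.27,.006),(.4,.006),(.53,.006),(.53,.08),(.8,.006),(1.6,.006))])
for phi in(72,75,80):
    q=sq(phi,-1); print(phi,[f(solve_ik(list(sw(p)+.019*tx(q)),q)) for p in((-.085,-.01,.053),(-.2,-.01,.13),(-.085,-.01,.045))])
```

```text
75 [None, [0.06, 0.15, -0.77, 0.19, -0.33, -0.4], [0.05, 0.14, -0.68, 0.12, -0.46, -0.33], [0.07, 0.01, -0.61, 0.09, -0.67, -0.3], [0.03, 0.15, -0.5, 0.06, -0.68, -0.24], [-0.03, 0.39, 0.05, -0.0, -1.15, -0.14]]
80 [[0.06, 0.21, -0.75, 0.13, -0.35, -0.35], [0.05, 0.18, -0.68, 0.09, -0.47, -0.3], [0.04, 0.16, -0.61, 0.06, -0.57, -0.27], [0.05, 0.04, -0.53, 0.05, -0.77, -0.26], [0.02, 0.17, -0.45, 0.03, -0.75, -0.22], [-0.03, 0.39, 0.05, -0.0, -1.15, -0.14]]
85 [[0.05, 0.23, -0.66, 0.05, -0.5, -0.26], [0.04, 0.21, -0.61, 0.04, -0.59, -0.24], [0.03, 0.19, -0.55, 0.03, -0.67, -0.23], [0.04, 0.08, -0.46, 0.02, -0.86, -0.23], [0.02, 0.19, -0.41, 0.02, -0.83, -0.2], [-0.03, 0.39, 0.05, -0.0, -1.15, -0.14]]
90 [[0.03, 0.27, -0.59, 0.0, -0.63, -0.21], [0.03, 0.24, -0.54, 0.0, -0.7, -0.21], [0.02, 0.22, -0.49, 0.0, -0.77, -0.2], [0.03, 0.13, -0.4, 0.0, -0.96, -0.2], [0.01, 0.22, -0.37, 0.0, -0.9, -0.19], [-0.03, 0.39, 0.05, -0.0, -1.15, -0.14]]
72 [None, [0.05, 0.05, -0.86, 0.27, -0.28, -0.47], None]
75 [[-0.01, 0.36, -0.6, 0.17, -0.26, -0.32], [0.05, 0.06, -0.79, 0.17, -0.38, -0.37], [-0.01, 0.37, -0.62, 0.18, -0.24, -0.34]]
80 [[-0.01, 0.38, -0.51, 0.07, -0.42, -0.22], [0.04, 0.09, -0.7, 0.08, -0.52, -0.28], [-0.01, 0.39, -0.51, 0.07, -0.4, -0.23]]
```

Run:
```python
from plant import *
from h import *
goto(*bar(.53,-1,.085,80)); set_gripper(.026,30)
print(get_tool_pos(),get_ee_rot(),get_clock(),get_gripper_width())
p,d=camera("wrist"); cv2.imwrite("pics/w1.png",p[:,:,::-1]); np.savez("pics/w1.npz",p=p,d=d)
```

```text
[ 0.45663105 -0.14712579  0.21667016] [ 0.59410844 -0.50991477  0.48214752  0.39313593] 2.6667 0.02616408292370842
```

View pics/w1.png

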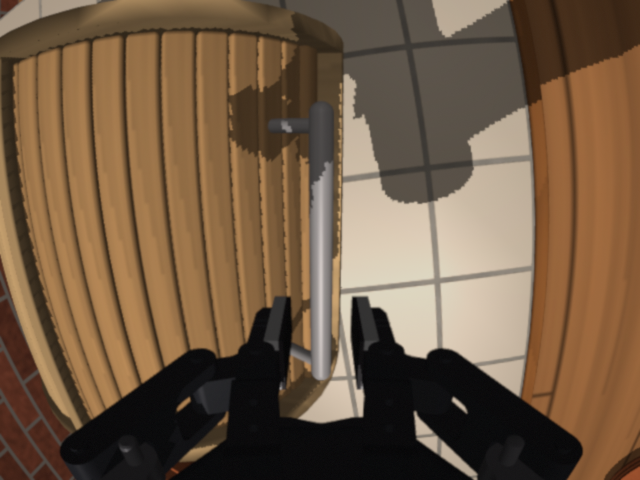

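```bash
cat >> h.py <<'E'
def wcloud(c,d,pos,q):  # fisheye wrist cloud -> world
    f=240/np.tan(np.radians(c["fov_y"])/2); v,u=np.mgrid[:480,:640]; a=(u-c["cx"])/f; b=(v-c["cy"])/f
    r=np.hypot(a,b)+1e-9; k=np.tan(np.minimum(r,1.5))/r
    X=np.stack([a*k*d,b*k*d,d],-1); T=c["T_tool_cam"]; X=X@T[:3,:3].T+T[:3,3]
    return X@Ro.from_quat([q[1],q[2],q[3],q[0]]).as_matrix().T+pos
E
python3 - <<'E'
from plant import *
from h import *
np.set_printoptions(precision=4,suppress=True)
z=np.load("pics/w1.npz"); W=wcloud(camera_params("wrist"),z["d"],get_tool_pos(),get_ee_rot()); L=(W-O)@S
g=np.zeros((480,640),bool); g[95:385,305:338]=1
R=np.hypot(L[...,0],L[...,2]-.02); m=g&(R>.175)&(R<.21)
B=L[m]; print(len(B),np.median(B,0),B[:,1].min(),B[:,1].max(),np.median(R[m]),np.median(np.arctan2(B[:,2]-.02,-B[:,0])))
for lo,hi in((-.08,-.04),(-.02,.02),(.04,.08)):
    b=B[(B[:,1]>lo)&(B[:,1]<hi)]; print(len(b),b.mean(0), b.min(0),b.max(0))
E
```

```text
6480 [-0.1661 -0.0181  0.1224] -0.09218807420349213 0.09029500805319536 0.1957619168395472 0.5550829689515101
1849 [-0.1659 -0.0607  0.1219] [-0.1725 -0.0799  0.1122] [-0.1557 -0.04    0.1252]
1469 [-0.166  -0.0007  0.122 ] [-0.1724 -0.02    0.1147] [-0.1581  0.02    0.1253]
1098 [-0.1656  0.0603  0.1214] [-0.1726  0.04    0.1058] [-0.1531  0.08    0.1253]
```

```bash
cat >> h.py <<'E'
def arc(a,b,k,feed=.09):
    from plant import move_straight,get_force
    for t in np.linspace(a,b,k+1)[1:]:
        move_straight(*bar(t,-1,.006,80),feed=feed); print(round(t,2),np.round(get_force(),1))
E
python3 - <<'E'
from plant import *
from h import *
move_straight(*bar(.53,-1,.006,80),feed=.08); print(get_force())
set_gripper(0,30); print(get_gripper_width(),get_force())
arc(.53,1.595,8)
print(get_clock()); set_gripper(.03); p,q=bar(1.595,-1,.1,80); move_straight(p,q,feed=.2)
print(get_clock())
p,d=camera("wrist"); W=wcloud(camera_params("wrist"),d,get_tool_pos(),get_ee_rot()); L=(W-O)@S
R=np.hypot(L[...,0],L[...,2]-.02); m=(R>.18)&(R<.205)&(abs(L[...,1])<.08)&(L[...,2]>.15)
B=L[m]; print(len(B),np.median(B,0),np.percentile(np.arctan2(B[:,2]-.02,-B[:,0]),[5,50,95]))
p,d=camera("scene"); cv2.imwrite("pics/s1.png",p[:,:,::-1])
E
```

```text
[-0.48574372 -0.37420067  1.02164719]
0.012712647187414161 [-1.6124246   1.08991585  1.53505254]
0.66 [-3.9  2.6  3.2]
0.8 [-7.3  4.1  5.9]
0.93 [-8.6  4.9  9.3]
1.06 [-5.4  2.5  7.8]
1.2 [-2.7  0.6  4.5]
1.33 [ 0.3 -0.9  4.2]
1.46 [ 1.4 -2.6  2. ]
1.6 [ 2.2 -3.6  0.8]
7.5833
8.5083
5145 [ 0.00478971 -0.01277175  0.21656126] [1.56400878 1.59501436 1.62844693]
```

Run:
```python
from plant import *
from h import *
np.set_printoptions(precision=4,suppress=True)
q=rakeq(-1); goto([.47,.08,.34],q); goto(list(G+.11*N),q); set_gripper(.06,40)
pos,qq=get_tool_pos(),get_ee_rot(); p,d=camera("wrist"); cv2.imwrite("pics/w2.png",p[:,:,::-1])
W=wcloud(camera_params("wrist"),d,pos,qq); L=(W-G)@RK; L[...,2]+=.025
h=cv2.cvtColor(p,cv2.COLOR_RGB2HSV)
m=(h[...,1]>100)&(h[...,0]<18)&(abs(L[...,0])<.11)&(abs(L[...,1])<.05)&(L[...,2]<.06)&(L[...,2]>.008)
B=L[m]; print(len(B),"x ext",B[:,0].min(),B[:,0].max())
for a in(-.08,-.06,-.04,-.02,0,.02):
    b=B[abs(B[:,0]-a)<.006]; 
    if len(b): print(a,len(b),"y",b[:,1].min(),b[:,1].max(),"ztop",np.percentile(b[:,2],98))
m=(h[...,1]<90)&(L[...,0]>.03)&(L[...,0]<.14)&(abs(L[...,1])<.06)&(L[...,2]>.008)&(L[...,2]<.06); B=L[m]; print("steel",len(B),np.percentile(B,[0,2,98,100],axis=0)); print(pos,get_clock())
fl=(abs(L[...,0])<.1)&(L[...,1]<-.04)&(L[...,1]>-.1)&(h[...,1]<60); print("floor",np.median(L[fl][:,2]))
```

```text
7219 x ext -0.09192085724370386 0.036450687408087254
-0.08 713 y -0.012318037686594303 0.015819885298118036 ztop 0.030610010496590484
-0.06 755 y -0.012297813355235554 0.015847364201965107 ztop 0.033276300520640734
-0.04 743 y -0.012369183416031403 0.015935236110455928 ztop 0.0356858955379558
-0.02 729 y -0.01243924103758878 0.015413062358881518 ztop 0.03850978874419526
0 689 y -0.01262439538239905 0.01485256541466709 ztop 0.0410904148889971
0.02 658 y -0.012890216690249472 0.015193235790659048 ztop 0.04368479676286148
steel 2057 [[ 0.0315 -0.0362  0.0086]
 [ 0.0363 -0.0327  0.0325]
 [ 0.095   0.0339  0.0414]
 [ 0.1019  0.0373  0.0426]]
[0.5176 0.2382 0.1751] 11.2333
floor 0.0003763797329867716
```

View pics/w2.png

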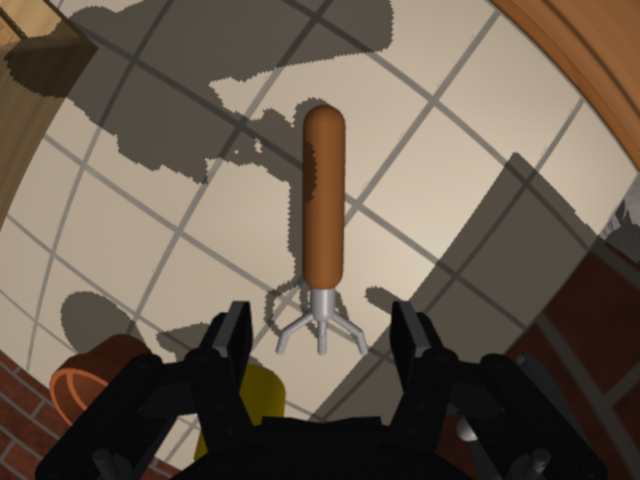

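```bash
cat >> h.py <<'E'
G=G+RK@[-.004,.0015,0]
E
python3 - <<'E'
from plant import *
from h import *
np.set_printoptions(precision=4,suppress=True)
q=rakeq(-1); goto(list(G+.08*N),q); move_straight(list(G-.017*N),feed=.08); print(get_force())
set_gripper(0,45); print(get_gripper_width(),get_force())
move_straight(list(G+.12*N),feed=.12); print(get_force(),get_gripper_width())
goto([.44,.09,.27],q)
qp=sq(80,-1); pre=list(sw([-.23,-.01,.16])+.019*tx(qp)); print(solve_ik(pre,qp))
goto(pre,qp); pos,qq=get_tool_pos(),get_ee_rot(); print(pos,get_clock())
p,d=camera("wrist"); cv2.imwrite("pics/w3.png",p[:,:,::-1])
W=wcloud(camera_params("wrist"),d,pos,qq); M=Ro.from_quat([qq[1],qq[2],qq[3],qq[0]]).as_matrix()
T=(W-pos)@M; T[...,0]+=.019   # tool coords about grasp pt
h=cv2.cvtColor(p,cv2.COLOR_RGB2HSV)
m=(h[...,1]>100)&(h[...,0]<18)&(abs(T[...,1])<.03)&(abs(T[...,0])<.05)&(T[...,2]<.05)&(T[...,2]>-.12); B=T[m]
print(len(B),B.min(0),B.max(0))
for a in(-.08,-.06,-.04,-.03):
    b=B[abs(B[:,2]-a)<.006]
    if len(b): print(a,len(b),"y",b[:,1].min(),b[:,1].max(),"x",b[:,0].min())
E
```

```text
[-0.2542 -0.6777  0.2206]
0.028717482362429794 [-0.4725 -0.4112  3.9293]
[-0.5716 -0.1026 -2.1501] 0.028824220395280445
[ 0.0617 -0.0083 -0.7231  0.081  -0.6005 -0.2974]
[ 0.4088 -0.1476  0.1711] 16.4667
23621 [-0.0276 -0.0282 -0.0883] [0.016  0.0154 0.0354]
-0.08 2482 y -0.013275301542540826 0.014751591854173247 x -0.0037212085003191335
-0.06 2881 y -0.013452834854833678 0.01454739150336494 x -0.006035760049029244
-0.04 2717 y -0.014319581812770616 0.014023732190637227 x -0.008626340080845108
-0.03 2603 y -0.014631158393653221 0.014109209898547647 x -0.010476652922563303
```

View pics/w3.png

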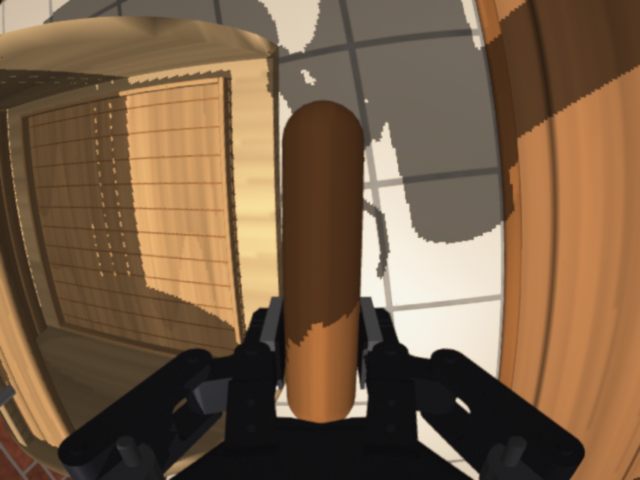

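Run:
```python
from plant import *
from h import *
np.set_printoptions(precision=4,suppress=True)
q=sq(80,-1); P=lambda x,z:list(sw([x,-.01,z])+.019*tx(q))
move_straight(P(-.085,.075),feed=.12); print(get_force())
move_straight(P(-.085,.054),feed=.05); print(get_force(),get_gripper_width())
set_gripper(.05); hold(.4); print(get_force())
move_straight(list(np.array(P(-.085,.054))-.05*tx(q)),feed=.1); print(get_force())
move_straight(P(-.2,.19),feed=.15); pos,qq=get_tool_pos(),get_ee_rot(); print(get_clock())
p,d=camera("wrist"); cv2.imwrite("pics/w4.png",p[:,:,::-1])
L=(wcloud(camera_params("wrist"),d,pos,qq)-O)@S-[-.01,0,.02]; np.savez("pics/w4.npz",L=L,p=p)
m=(L[...,2]>.012)&(L[...,2]<.06)&(abs(L[...,0])<.118)&(abs(L[...,1])<.118); B=L[m]; print(len(B),np.percentile(B,[0,1,99,100],axis=0))
for a in np.arange(-.1,.11,.025):
    b=B[abs(B[:,1]-a)<.008]
    if len(b): print(round(a,3),len(b),"x",b[:,0].min(),b[:,0].max(),"z",b[:,2].max())
```

```text
[-5.5745  0.3219 -7.745 ]
[-0.0834  0.4738 -2.324 ] 0.028840787027460544
[-0.2922 -0.584  -0.0068]
[ 0.3335 -0.3365 -0.7621]
21.0917
6807 [[-0.0929 -0.0974  0.0121]
 [-0.0882 -0.094   0.0151]
 [-0.0383  0.0895  0.043 ]
 [-0.0326  0.0964  0.0443]]
-0.1 134 x -0.08435422883063837 -0.06310686060775372 z 0.02638117227172671
-0.075 737 x -0.08937312113843017 -0.061098825010024414 z 0.032802185855318716
-0.05 742 x -0.08817349119690497 -0.06127503235811243 z 0.036191956652769086
-0.025 732 x -0.0880727405569513 -0.059505259724883 z 0.039758954153549395
-0.0 706 x -0.08687635748700225 -0.05836591095819443 z 0.04311256506903435
0.025 482 x -0.08604997533940928 -0.05991395827063977 z 0.04434352510019515
0.05 439 x -0.089487107876796 -0.050712726181152676 z 0.0423415525717762
0.075 189 x -0.07397731177840677 -0.036275913017481995 z 0.04123383719628877
0.1 25 x -0.06894553638738905 -0.03722483626001763 z 0.03346849896444179
```

View pics/w4.png

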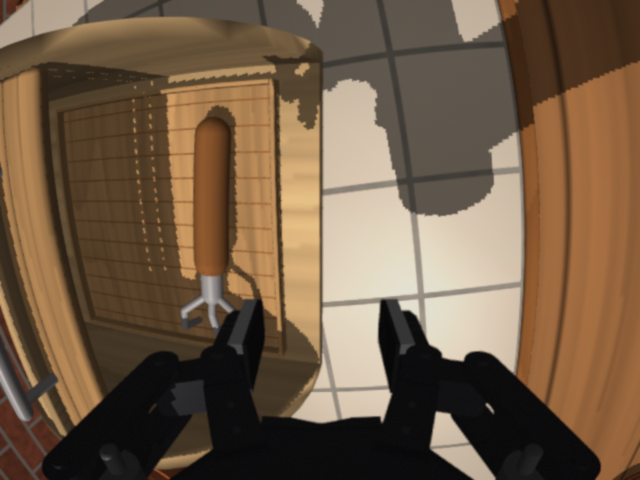

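Run:
```python
from plant import *
from h import *
np.set_printoptions(precision=4,suppress=True)
q=sq(80,-1); move_straight(list(sw([-.2,0,.36])+.019*tx(q)),feed=.2)
goto(*bar(1.595,-1,.1,80)); set_gripper(.03,30)
pos,qq=get_tool_pos(),get_ee_rot(); p,d=camera("wrist"); L=(wcloud(camera_params("wrist"),d,pos,qq)-O)@S
R=np.hypot(L[...,0],L[...,2]-.02); m=(R>.18)&(R<.205)&(abs(L[...,1])<.08)&(L[...,2]>.15)
th=np.median(np.arctan2(L[m][:,2]-.02,-L[m][:,0])); print(m.sum(),th)
if abs(th-1.595)<.03:
    move_straight(*bar(1.595,-1,.006,80),feed=.1); print(get_force()); set_gripper(0,30); print(get_gripper_width())
    arc(1.595,.35,9); 
    for t in(.32,.295,.28):
        move_straight(*bar(t,-1,.006,80),feed=.03); print(t,get_force(),get_tool_pos()-bar(t,-1,.006,80)[0])
    print(get_clock())
```

```text
4996 1.6309930594668727
```

Run:
```python
from plant import *
from h import *
np.set_printoptions(precision=4,suppress=True)
goto(*bar(1.628,-1,.1,80))
move_straight(*bar(1.628,-1,.006,80),feed=.1); print(get_force()); set_gripper(0,30); print(get_gripper_width(),get_force())
arc(1.628,.35,9)
for t in(.32,.295,.28):
    move_straight(*bar(t,-1,.006,80),feed=.03); print(t,get_force(),get_tool_pos()-bar(t,-1,.006,80)[0])
print(get_clock())
```

```text
[-0.0667 -0.0445 -0.3487]
0.012583267310001102 [ 0.3329 -0.0089  2.1187]
1.49 [-2.6  1.5  5.9]
1.34 [-1.5  1.9  7.5]
1.2 [-3.2  2.2  5. ]
1.06 [-2.2  2.3  2.6]
0.92 [-0.1  2.3 -1. ]
0.78 [ 4.6  2.2 -6.2]
0.63 [ 4.6  0.7 -4.5]
0.49 [ 4.9  1.7 -5. ]
0.35 [ 5.1  1.3 -5. ]
0.32 [ 5.32    0.6185 -4.3051] [ 0.0005 -0.      0.0001]
0.295 [ 6.9177  0.0047 -3.4948] [ 0.0004  0.     -0.0001]
0.28 [-1.3284  1.9293 11.386 ] [ 0.001  -0.0001  0.0017]
29.95
```

Run:
```python
from plant import *
from h import *
np.set_printoptions(precision=4,suppress=True)
set_gripper(.026); move_straight(*bar(.285,-1,.1,80),feed=.12); print(get_force())
pos,qq=get_tool_pos(),get_ee_rot(); p,d=camera("wrist"); L=(wcloud(camera_params("wrist"),d,pos,qq)-O)@S
R=np.hypot(L[...,0],L[...,2]-.02); g=np.zeros((480,640),bool); g[95:385,295:345]=1; m=g&(R>.18)&(R<.205)&(abs(L[...,1])<.08); B=L[m]
print(m.sum(),np.median(np.arctan2(B[:,2]-.02,-B[:,0])),np.median(B,0),B[:,2].max())
move_straight(list(np.array(get_tool_pos())+[0,0,.12]),feed=.2)
p,d=camera("scene"); cv2.imwrite("pics/s2.png",p[:,:,::-1]); W=cloud(camera_params("scene"),d)
L=(W-O)@S; R=np.hypot(L[...,0],L[...,2]-.02);m=(R>.183)&(R<.205)&(abs(L[...,1])<.075)&(L[...,0]<0)&(L[...,2]>.04)&(L[...,2]<.12); B=L[m]; print("scene bar",m.sum(),np.median(B,0),np.percentile(B[:,2],99))
t=(abs(W[...,0]-.546)<.03)&(W[...,1]>.36)&(W[...,1]<.46)&(W[...,2]>.1)&(W[...,2]<.21)
B=W[t]; v=cv2.cvtColor(p,cv2.COLOR_RGB2HSV)[...,2][t]
for y in np.arange(.364,.44,.006):
    b=B[abs(B[:,1]-y)<.003]
    if len(b): print(round(y,3),len(b),b[:,0].min(),b[:,0].max(),b[:,2].min(),b[:,2].max())
p,d=camera("side"); cv2.imwrite("pics/d2.png",cv2.resize(p[310:430,340:460,::-1],(480,480)));print(get_clock())
```

```text
[-0.2278  0.8113  0.3758]
8168 0.31028179506160025 [-0.1848 -0.0097  0.0794] 0.08365899693283903
scene bar 508 [-0.1805 -0.0001  0.0813] 0.08602472410919432
0.364 7 0.5431556400181821 0.5508023289143691 0.1640795501521419 0.16968600811780213
0.37 28 0.5399286852513657 0.5536326376931767 0.15936932541342008 0.17259280565752957
0.376 26 0.5378071489063356 0.5540303323997166 0.16077347143806814 0.17348256799313516
0.382 18 0.5401056870490468 0.55408570890533 0.1628391686070072 0.16977574940008916
0.388 20 0.5415074160644467 0.5544743833057285 0.15671880843484273 0.1688211046655172
0.394 21 0.5387060101935374 0.553937850859735 0.1520958142991164 0.1641351642854149
0.4 15 0.5377854769561227 0.5527904422077072 0.15206649394872795 0.1619156323251307
0.406 14 0.5401609684245267 0.5508132739598312 0.14715434094706192 0.1560860807534313
0.412 13 0.54150908994015 0.5509718973403178 0.1433590920384424 0.15254812975113963
0.418 50 0.5343310991471804 0.5582315297662492 0.13022176101227514 0.15464686496229096
0.424 325 0.5184001404167246 0.5736926060143066 0.10020777880998617 0.1826467428101639
0.43 183 0.5171367589236793 0.5759788894884182 0.10080108368193909 0.19340837404831143
0.436 148 0.516032903242115 0.5759014894420457 0.10164552947904512 0.19689406381878144
32.0667
```

View pics/s2.png

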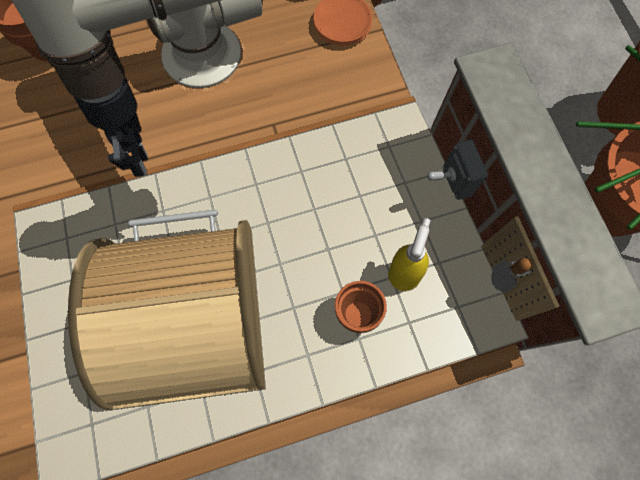

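Run:
```python
from plant import *
from h import *
np.set_printoptions(precision=4,suppress=True)
k=np.radians(20); q=quat(np.array([0,np.sin(k),-np.cos(k)]),np.array([-1.,0,0]))
set_gripper(0); goto([.44,.1,.36],q); goto([.5,.28,.33],q); move_straight([.546,.385,.215],q,feed=.15); print(get_force())
for z in(.175,.165,.155,.147,.14,.134,.130):
    move_straight([.546,.385,z],feed=.05); print(z,get_force())
hold(.2); print(get_force())
move_straight([.546,.385,.2],feed=.12); move_straight([.5,.28,.33],feed=.2); goto([.42,.0,.36],q)
print(get_clock())
for n in("scene","side"):
    p,d=camera(n); cv2.imwrite(f"pics/{n}3.png",p[:,:,::-1]); np.savez(f"pics/{n}3.npz",p=p,d=d)
    W=cloud(camera_params(n),d)
    t=(abs(W[...,0]-.546)<.012)&(W[...,1]>.35)&(W[...,1]<.415)&(W[...,2]>.09)&(W[...,2]<.21); B=W[t]
    print(n,len(B),B[B[:,1].argmin()],np.polyfit(B[:,1],B[:,2],1))
    L=(W-O)@S; R=np.hypot(L[...,0],L[...,2]-.02);m=(R>.183)&(R<.205)&(abs(L[...,1])<.075)&(L[...,0]<0)&(L[...,2]>.04)&(L[...,2]<.12); B=L[m]; print("bar",m.sum(),np.median(B,0))
```

```text
[ 0.3338 -0.7214  0.4757]
0.175 [ 0.2274 -0.2228 -0.2848]
0.165 [-0.0956  0.6742  2.0592]
0.155 [0.1447 0.3245 0.8407]
0.147 [-0.0226  0.6536  0.5866]
0.14 [ 0.4298 -0.5048 -0.0978]
0.134 [0.4279 0.1148 0.8594]
0.13 [-0.2756  0.6614  1.7928]
[0.7975 0.3754 2.6924]
41.2583
scene 190 [0.5443 0.3653 0.1161] [ 0.3942 -0.0242]
bar 507 [-0.1804 -0.0008  0.0812]
side 202 [0.546  0.3665 0.1162] [ 0.3684 -0.0158]
bar 403 [-0.1837  0.0012  0.0801]
```

View pics/side3.png

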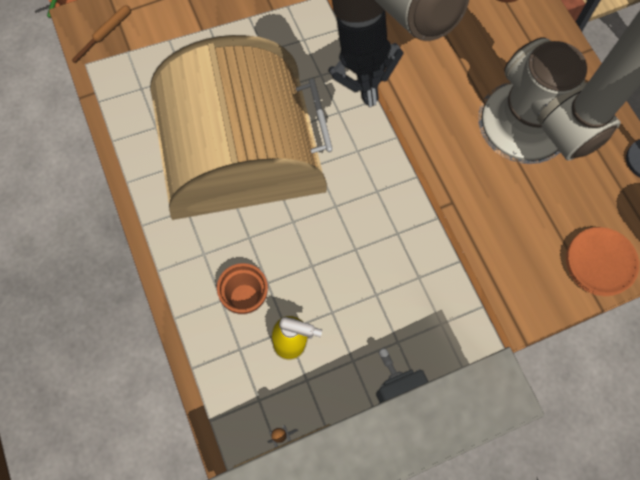

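```bash
python3 -c "
from plant import *
print(get_force(),get_clock()); close_job()"
```

```text
[0.3905685  0.86529584 0.33142993] 41.3583
the job is handed in; nothing more can be done
```

I rolled the cover back, laid the rake in the tray and let go. I then rolled the cover shut and snapped the toggle down last, and handed the job in at 41.4 s of the 72 s allowed. `close_job()` gave no verdict, so what follows is from my own checks.

- **Cover open:** the wrist camera put the joint at about 1.30 rad after the roll-back. After the rake was placed it read about 1.34 rad, so something nudged the cover to its stop, probably the gripper body. I re-gripped the handle at the new position.
- **Rake:** the wrist camera showed it flat in the tray, spanning about ±97 mm along the tray's y. Across x it reached at most 93 mm from the centre, and its top was at most 44 mm above the floor. I could not see it once the cover was shut.
- **Cover shut:** it met its stop with about 11 N of force, and I estimated the joint at about 0.00 to 0.01 rad. The scene camera's bar reading did not change after the toggle move.
- **Toggle:** both fixed cameras put the bat's end at z = 0.116 m, against 0.118 m expected for down. It started at about 0.166 m.
- **Pot and bottle:** they are upright and look unmoved in the pictures before and after. I did not measure their positions numerically.
- **Robot:** at hand-in the arm was clear of everything, with the wrist force near zero (about 1 N).

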